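Seat the green filter cell on the illuminator port and hold it home

ROBOT

A 6-joint arm with a two-finger parallel gripper is mounted at the origin on the work surface. World frame = base frame: x ahead of the robot, y to its left, z up, the work surface at z = 0. Lengths are in m, angles in rad, forces in N, time in s.
With the tool pointing down it reaches from about 0.3 to 0.775 m from the base axis. Payload 14.6 kg.
Tool frame: the origin (TCP) lies on the centre line of the jaws, within the pads' length; the fingertips stand 19 mm ahead of it and the grasp point (between the pads) is the TCP; y points along the fingers, x is the direction in which the jaws open and shut, and the axes are right-handed (so a half turn about y gives the same grasp; the last joint's range is limited). The gripper opens to 94 mm and grips with 3 to 60 N. Pads are 16 mm wide; open, the fingers measure 119 mm over their backs; the gripper's body (75 mm by 177 mm) begins 78 mm behind the grasp point.
Start: joints at [1.178, 0.3, 1.521, -0, 1.321, -0.067], TCP at [0.176, 0.521, 0.224] pointing down, gripper open.
Joint ranges: [-3.03, 3.03], [-0.79, 2.21], [0.23, 2.52], [-1.04, 4.18], [0, 3.07], [-2.55, 2.55]. Speed limits (rad/s): [2.22, 2.22, 2.57, 3.14, 3.14, 3.14].

INTERFACE

Orientations are given as [roll, pitch, yaw] about the fixed x, y, z axes, in that order (R = Rz(yaw) Ry(pitch) Rx(roll)).
In Python, from station import get_obs, cams, workorder gives the robot as it stands.
- The arm moves only by the shell command python3 -m handwheel 'ROWS' [FORCE]. ROWS is JSON, a list of rows, each an object of numbers: "fingers": the opening, from -1 (shut) to 1 (fully open); "x", "y", "z": the shift along the tool's x, y, z in m; "spin": the turn about the tool's y in degrees. In form: [{"fingers": .., "x": .., "y": .., "z": .., "spin": ..}, ...]. A call has exactly 10 rows; each row is the pose to reach, as a shift and turn from the pose commanded when the call began, along the tool's axes at that moment; what a row does not reach only later rows make up. A row lasts 1/10 s, in which the tool goes at most 50 mm and 8.59 degrees, less where a joint would pass 70% of its speed; a pose out of reach is approached as far as the arm can. A call with a gripper value outside its range is refused whole. The fingers move at their own pace and stop on an object; FORCE is the grip in N (left out, the last holds). Time passes only in rows, so rows that repeat a pose let the fingers close, or fill a call up. It gives the time, the measured TCP pose, the force and the opening at its end, in the units of the state.
- get_obs(): the state, without advancing time (a new reading comes with each control period).
- cams.camera(name): name is "scene" or "top" or "wrist"; returns (picture, depth): 400x640x3 uint8, red, green, blue; 400x640 float32, m along the optical axis (not along the pixel's ray), 0 where there is no reading.
- cams.get_calibration(name): a dict with "fx", "fy", "cx", "cy" (pixels), "view" (4x4, takes a point from world to camera coordinates). Camera axes: x right, y down, z forward; pixel columns grow to the right and rows downward; lengths in m; the calibration is good to about 2 mm. A picture is of the moment at which its call begins: read the wrist's pose just before it. get_calibration takes no time and is no camera call; for the wrist camera it gives the pose at the moment of the call.
- workorder.hand_in(): hands the job in, once; it reports no verdict.
The state is a dict: "time_s": time; "qpos": joint angles; "joint_vel": joint speeds; "tau": joint torques, N m; "ee_pos": TCP position; "eef_rot": TCP orientation; "force": force on the tool from outside, world axes, zero at the start; "moment": the same for the moment, N m; "grip_width": finger opening in m.
Only numpy, scipy, OpenCV 4.12 (cv2) and the standard library are available. Lean on these libraries where they do the work, as an engineer would, in place of code of your own. Each camera call takes 0.05 s, during which the arm holds its last target. There are 200 camera calls.

TASK

Take the green-windowed filter cell from the blue tray and lower it over the spigot of the white illuminator's port. It will ride on the spigot's pins: turn it by its knurled collar until its hidden keyways drop over the pins, then push it fully home against the spring, flush on the port face, and finish while still holding it down there with the gripper. Leave the other two cells, the culture flask and the bottle where they are.

Things in the scene. Friction and masses are not known exactly. Their poses are not given: they have to be found in the camera images.
- green_cell: The filter cell to fit: loose upright round cap, 58 mm tall, 0.10 to 0.19 kg, green round window on top. Origin: centre of its underside, z up. Open below: bore 31 mm wide, 36 mm deep, with three even keyways 10 mm wide, out to 22 mm from the axis, as deep as the bore, hidden by a silver skirt (49 mm). Nothing outside shows where they are, nor are they on its x or y axis: search by turning.
- cell_collar (a point): Middle of the green cell's knurled black collar, 47 mm above its underside on its axis: solid, 52 mm in diameter (53 over the ribs), at heights 36 to 58 mm. Grip and turn the cell here. The keyways repeat every third of a turn, so a third of a turn either way, in one or two grasps, finds them.
- port_seat (a point): Centre of the port face, z up. A silver spigot 28 mm in diameter stands here to 32 mm above the face, its top 6 mm tapered to 18 mm. A cell with its keyways off the pins rests with its underside 18 mm above the face (and stays there if let go); with them over the pins it can drop to the spring plate, 8 mm above the face; fully home, its underside lies on the face.
- port_pin (a point): Point on the spigot's axis, 15 mm above the port face, at the height of its three brass pins: each 6 mm thick (top 18 mm above the face), pointing outward a third of a turn apart, one along this point's x axis, sticking out 6 mm from the spigot. The keyways pass them when turned within about 0.1 rad.
- port: Fixed white illuminator box carrying the port, 170 x 140 mm, 70 mm tall; its top is the port face. Origin under the port's axis; the box reaches 70 mm to its -x, 100 mm to its +x and 70 mm to either side.
- spring_plate (a joint): Travel of the round steel spring plate (42 mm diameter) around the spigot: 0 = up, its top 8 mm above the port face; 0.008 = pressed flush with the face. Its spring pushes up with 4 N at 0 and 8 N when flush, so that a cell let go rises again.
- tray: Fixed blue tray board, 85 x 270 mm, 8 mm thick, origin at the centre of its underside; its three places lie along its y axis, 88 mm apart, the middle one at its centre. Cells stand on its top.
- orange_cell: Bystander: cell of the same size with an orange window, standing loose on the tray. Origin at the centre of its underside.
- violet_cell: Bystander: cell of the same size with a violet window, standing loose on the tray. Origin at the centre of its underside.
- flask: Bystander: clear culture flask lying flat, loose, 85 x 155 mm, 34 mm tall, blue screw cap towards its +y. Origin under the middle of its 105 mm long main part.
- bottle: Bystander: amber bottle with a blue cap, loose, 60 mm in diameter, 120 mm tall. Origin at the centre of its underside.
There are look-alikes about, which are no part of the job. Several things have the shape of the port; the one meant has the colours described above.

How it is judged:
On the way:
1. the green cell has been lowered upright over the top of the spigot (horizontal distance between green_cell and port_seat below 0.005 m and z of green_cell in the frame of port_seat below 0.03 m and angle between green_cell's own z axis and vertical below 0.15 rad).
At the end, for the whole second after the job is handed in: The green cell is upright (0.06 rad), centred (4 mm) and at rest with its underside within 2.5 mm of the port face, spring plate pressed over 5 mm, the gripper still holding it down (over 2 N); the other cells, flask and bottle are within 20 mm of where they stood (horizontal distance between green_cell and port_seat below 0.004 m and z of green_cell in the frame of port_seat below 0.0025 m and angle between green_cell's own z axis and vertical below 0.06 rad and value of joint spring_plate above 0.005 m and contact force between the fingers and green_cell above 2 N and linear speed of green_cell below 0.01 m/s and distance of each of orange_cell, violet_cell, flask, bottle from where it was at the start of the episode below 0.02 m); the arm keeps its last pose, push and grip.
It fails at once if a bystander is knocked over or pushed away (angle between any of orange_cell, violet_cell, bottle's own z axis and vertical above 0.5 rad or distance of any of orange_cell, violet_cell, flask, bottle from where it was at the start of the episode above 0.04 m).
It also fails if it takes over 58 s, if anything falls off the work surface, if the arm or the gripper's body presses on something with over 40 N, if the wrist force passes 120 N, or if a joint passes its speed limit or range.

## Working session

There is one attempt and no reset: what is moved stays moved. The work goes in short steps, Python scripts to look and compute and a shell command to move; the robot and the scene stay as the last step left them, time stands still between calls to the robot, and variables do not carry over. Pictures are saved under pics/ and viewed, about 8 in all and at most 12, crops included, and the job is handed in when it is done.

```bash
ls; mkdir -p pics
python3 - <<'E'
from station import get_obs,cams
import cv2,numpy as np
o=get_obs();print({k:np.round(v,3).tolist() for k,v in o.items()})
for n in("top","scene"):
    p,d=cams.camera(n);c=cams.get_calibration(n);print(n,c)
    cv2.imwrite(f"pics/{n}.png",p[:,:,::-1]);np.savez(f"pics/{n}.npz",p=p,d=d,**c)
E
```

```text
pics
{'time_s': 0.0, 'qpos': [1.178, 0.3, 1.522, -0.0, 1.321, -0.067], 'joint_vel': [-0.002, 0.0, -0.001, -0.0, 0.0, -0.0], 'tau': [0.001, -53.18, -35.274, 0.071, 0.024, -0.0], 'ee_pos': [0.176, 0.521, 0.224], 'eef_rot': [-1.571, 0.001, 1.245], 'force': [-0.276, 0.109, 0.5], 'moment': [0.049, 0.018, -0.001], 'grip_width': 0.094}
top {'fx': 461.41678579072226, 'fy': 461.41678579072226, 'cx': 312.21980182922795, 'cy': 201.83917797378194, 'view': array([[ 0.00807093, -0.99996495,  0.00222567,  0.05793737],
       [-0.99483198, -0.00825474, -0.10119874,  0.56426655],
       [ 0.10121357, -0.0013974 , -0.99486374,  1.32390048],
       [ 0.        ,  0.        ,  0.        ,  1.        ]])}
scene {'fx': 464.40124299381057, 'fy': 464.40124299381057, 'cx': 320.1790182301987, 'cy': 200.95188361742322, 'view': array([[-5.60886116e-01,  8.27891290e-01, -1.66615981e-03,
         2.31632070e-01],
       [ 5.87427762e-01,  3.96555288e-01, -7.05459090e-01,
        -2.92570431e-01],
       [-5.83382712e-01, -3.96660958e-01, -7.08748683e-01,
         1.83199068e+00],
       [ 0.00000000e+00,  0.00000000e+00,  0.00000000e+00,
         1.00000000e+00]])}
```

View pics/top.png

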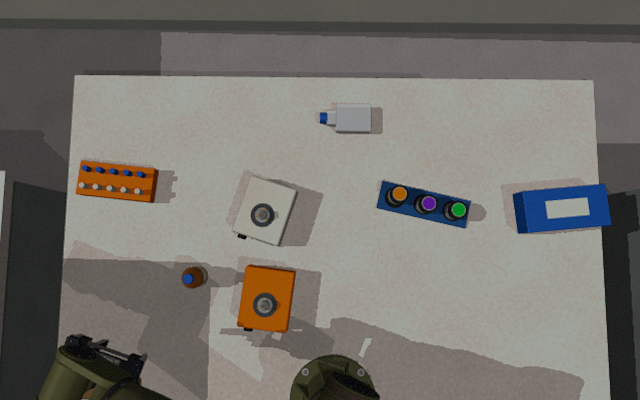

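View pics/scene.png

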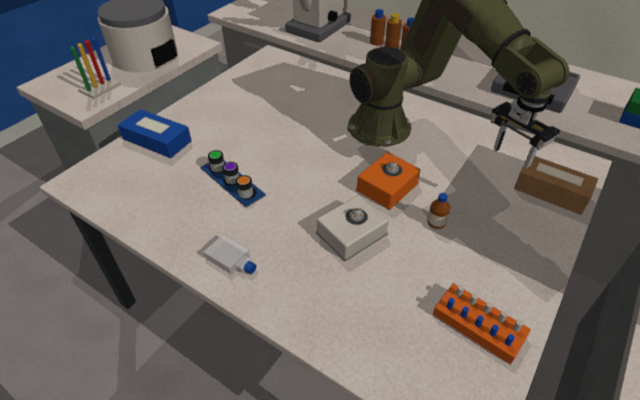

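The top view shows the green cell at the right end of the blue tray, about (458,210), with violet next to it at (428,203). The white box's spigot is at about (263,214), and the orange box at (265,305) is a look-alike. The scene view agrees: green at (216,160), spigot at (357,213).

```bash
cat > h.py <<'E'
import numpy as np,cv2
def ray(c,u,v):
    V=np.asarray(c['view']);R=V[:3,:3];o=-R.T@V[:3,3]
    return o,R.T@np.array([(u-c['cx'])/c['fx'],(v-c['cy'])/c['fy'],1])
def onplane(c,u,v,z):
    o,d=ray(c,u,v);return o+d*(z-o[2])/d[2]
def proj(c,P):
    q=np.asarray(c['view'])@np.append(P,1);return c['fx']*q[0]/q[2]+c['cx'],c['fy']*q[1]/q[2]+c['cy']
def blob(p,lo,hi,roi):
    x0,y0,x1,y1=roi;h=cv2.cvtColor(p,cv2.COLOR_RGB2HSV)[y0:y1,x0:x1]
    n,l,s,c=cv2.connectedComponentsWithStats(cv2.inRange(h,lo,hi))
    i=1+np.argmax(s[1:,4]);return c[i]+[x0,y0],s[i]
def tri(c1,a,c2,b):
    o1,d1=ray(c1,*a);o2,d2=ray(c2,*b)
    t=np.linalg.lstsq(np.c_[d1,-d2],o2-o1,rcond=None)[0]
    return (o1+t[0]*d1+o2+t[1]*d2)/2,np.linalg.norm(o1+t[0]*d1-o2-t[1]*d2)
E
python3 - <<'E'
from h import *
T=np.load('pics/top.npz');S=np.load('pics/scene.npz')
g=((50,100,60),(80,255,255))
a,sa=blob(T['p'],*g,(440,190,480,230));b,sb=blob(S['p'],*g,(195,140,235,180))
print('green',a,sa,b,sb,tri(T,a,S,b),onplane(T,*a,.066),onplane(S,*b,.066))
for n,lo,hi,r in(('violet',(125,80,60),(155,255,255),(410,185,447,220)),('orange',(8,120,100),(25,255,255),(385,180,412,210))):
    a,s=blob(T['p'],lo,hi,r);print(n,a,s,onplane(T,*a,.066))
# tray, white box: minAreaRect
hsv=cv2.cvtColor(T['p'],cv2.COLOR_RGB2HSV)
# depth of port
d=T['d']
def world(c,u,v): 
    o,r=ray(c,u,v); return o+r*c['d'][v,u]
ys,xs=np.mgrid[165:255,222:305]
P=np.array([[world(T,u,v) for u in range(222,305)] for v in range(165,255)])
m=((P[...,2]>.06)&(P[...,2]<.08))
m2=((P[...,2]>.09)&(P[...,2]<.115))
pts=P[m|m2][:,:2].astype(np.float32)
print('box',cv2.minAreaRect(pts),np.median(P[m][:,2]),'spig',P[m2].mean(0),m2.sum(),P[m2].min(0),P[m2].max(0))
v=np.hstack([cv2.resize(T['p'][165:255,222:305],None,fx=4.5,fy=4.5,interpolation=2),cv2.resize(S['p'][190:271,310:395],None,fx=4.444,fy=4.5,interpolation=2)[:405] if 0 else cv2.resize(S['p'][185:275,310:395],None,fx=4.5,fy=4.5,interpolation=2)])
cv2.imwrite('pics/port.png',v[:,:,::-1])
E
```

```text
green [458.48031496 209.21259843] [ 13  13  13  13 127] [214.73913043 154.26086957] [14 11 12  8 69] (array([ 0.54216617, -0.35348067,  0.06725637]), np.float64(0.00014578233745253505)) [ 0.54232022 -0.35394549  0.066     ] [ 0.5411271  -0.35463432  0.066     ]
violet [428.76190476 202.66666667] [ 13  12  13  12 126] [ 0.56035012 -0.26962174  0.066     ]
orange [399.54615385 193.1       ] [  9   7  13  14 130] [ 0.58712346 -0.18661018  0.066     ]
box ((0.5368843674659729, 0.19884520769119263), (0.14039762318134308, 0.16976067423820496), 71.95508575439453) 0.07040615383438575 spig [0.52233242 0.202705   0.09845403] 52 [0.51032472 0.19040662 0.09053594] [0.53908744 0.21611371 0.1069493 ]
```

View pics/port.png

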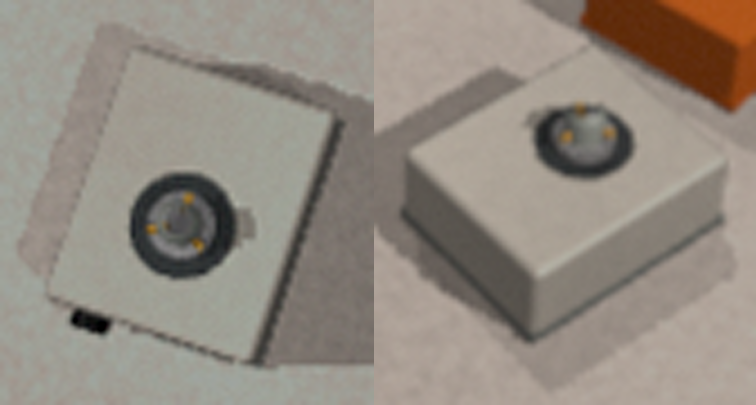

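The close-ups show the spigot with its three brass pins and grey plate. The axis from the box rectangle is about (0.5226, 0.2035), and the spigot's depth mean agrees to within 1 mm. The box measures 140x170 mm at z=0.070, as it should. Green cell: (0.542, -0.354), also consistent between the two cameras. I'll move towards it now, with the jaws across the tray.

```bash
python3 -m handwheel '[{"fingers":1,"x":-0.02,"y":0,"z":-0.018,"spin":4},{"fingers":1,"x":-0.05,"y":0,"z":-0.045,"spin":8},{"fingers":1,"x":-0.085,"y":0,"z":-0.075,"spin":12},{"fingers":1,"x":-0.12,"y":0,"z":-0.105,"spin":17},{"fingers":1,"x":-0.155,"y":0,"z":-0.136,"spin":22},{"fingers":1,"x":-0.19,"y":0,"z":-0.167,"spin":27},{"fingers":1,"x":-0.225,"y":0,"z":-0.198,"spin":32},{"fingers":1,"x":-0.26,"y":0,"z":-0.229,"spin":37},{"fingers":1,"x":-0.295,"y":0,"z":-0.26,"spin":42},{"fingers":1,"x":-0.33,"y":0,"z":-0.29,"spin":46}]'; python3 -m handwheel '[{"fingers":1,"x":0,"y":0,"z":0,"spin":0},{"fingers":1,"x":0,"y":0,"z":0,"spin":0},{"fingers":1,"x":0,"y":0,"z":0,"spin":0},{"fingers":1,"x":0,"y":0,"z":0,"spin":0},{"fingers":1,"x":0,"y":0,"z":0,"spin":0},{"fingers":1,"x":0,"y":0,"z":0,"spin":0},{"fingers":1,"x":0,"y":0,"z":0,"spin":0},{"fingers":1,"x":0,"y":0,"z":0,"spin":0},{"fingers":1,"x":0,"y":0,"z":0,"spin":0},{"fingers":1,"x":0,"y":0,"z":0,"spin":0}]'
cat >> h.py <<'E'
def go(o,tgt,yaw):
    """tool shift (x,y,z) and spin deg from state to world target, tool down"""
    y0=o['eef_rot'][2];d=np.array(tgt)-o['ee_pos'];c,s=np.cos(y0),np.sin(y0)
    w=(y0-yaw+np.pi)%(2*np.pi)-np.pi
    return np.round([d[0]*c+d[1]*s,-d[2],-d[0]*s+d[1]*c,np.degrees(w)],4)
E
python3 - <<'E'
from h import *
from station import get_obs
print(go(get_obs(),[.542,-.354,.2],-.26))
E
```

```text
time_s: 1.1
ee_pos: [0.3453, 0.1138, 0.2245]
eef_rot: [-1.571, -0.0, 0.439]
force: [1.3, -0.4, 0.4]
grip_width: 0.094
time_s: 2.1
ee_pos: [0.3452, 0.1156, 0.2244]
eef_rot: [-1.571, -0.0, 0.442]
force: [-0.6, 0.7, 0.1]
grip_width: 0.0937
[-2.30000e-02  2.44000e-02 -5.08600e-01  4.02272e+01]
```

```bash
python3 -m handwheel '[{"fingers":1,"x":-0.001,"y":0,"z":-0.025,"spin":3},{"fingers":1,"x":-0.003,"y":0,"z":-0.07,"spin":7},{"fingers":1,"x":-0.005,"y":0,"z":-0.118,"spin":11},{"fingers":1,"x":-0.008,"y":0,"z":-0.166,"spin":15},{"fingers":1,"x":-0.01,"y":0.004,"z":-0.214,"spin":19},{"fingers":1,"x":-0.012,"y":0.008,"z":-0.262,"spin":24},{"fingers":1,"x":-0.014,"y":0.012,"z":-0.31,"spin":28},{"fingers":1,"x":-0.016,"y":0.016,"z":-0.358,"spin":32},{"fingers":1,"x":-0.018,"y":0.02,"z":-0.4,"spin":36},{"fingers":1,"x":-0.02,"y":0.024,"z":-0.44,"spin":40}]'
python3 - <<'E'
from h import *
from station import get_obs,cams
o=get_obs();c=cams.get_calibration("wrist");p,d=cams.camera("wrist")
cv2.imwrite("pics/w1.png",p[:,:,::-1])
g=((50,100,60),(80,255,255))
a,s=blob(p,*g,(0,0,640,400));w=onplane(c,*a,.066);print(a,s,w,o['ee_pos'],o['eef_rot'])
print(go(o,[.542,-.354,.2],-.26),proj(c,[.542,-.354,.066]))
E
```

```text
time_s: 3.1
ee_pos: [0.5157, -0.2927, 0.1999]
eef_rot: [-1.571, 0.0, -0.26]
force: [0.3, 0.9, -0.3]
grip_width: 0.0939
[363.95942982 248.98355263] [347 233  35  33 912] [ 0.54251221 -0.35203619  0.066     ] [ 0.51567972 -0.29269162  0.19989374] [-1.57066234e+00  3.42637811e-04 -2.59541613e-01]
[ 0.0412 -0.0001 -0.0525  0.0263] (np.float64(363.89721883406844), np.float64(250.8585865527351))
```

View pics/w1.png

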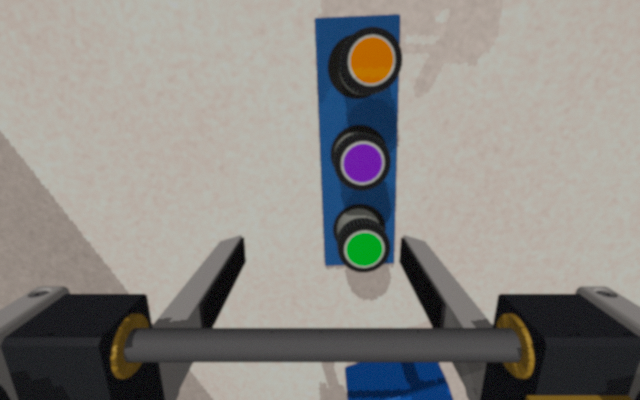

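The wrist view has green at (364,249), violet at (363,163) and orange at (372,60). The cell is at (0.5423, -0.353), so all three sources agree. Next: descend with the jaws straddling it.

```bash
python3 -m handwheel '[{"fingers":1,"x":0.015,"y":0,"z":-0.018,"spin":0},{"fingers":1,"x":0.03,"y":0,"z":-0.038,"spin":0},{"fingers":1,"x":0.041,"y":0,"z":-0.0515,"spin":0},{"fingers":1,"x":0.041,"y":0.02,"z":-0.0515,"spin":0},{"fingers":1,"x":0.041,"y":0.05,"z":-0.0515,"spin":0},{"fingers":1,"x":0.041,"y":0.08,"z":-0.0515,"spin":0},{"fingers":1,"x":0.041,"y":0.11,"z":-0.0515,"spin":0},{"fingers":1,"x":0.041,"y":0.132,"z":-0.0515,"spin":0},{"fingers":1,"x":0.041,"y":0.143,"z":-0.0515,"spin":0},{"fingers":1,"x":0.041,"y":0.143,"z":-0.0515,"spin":0}]'; python3 -m handwheel '[{"fingers":0.4,"x":0,"y":0,"z":0,"spin":0},{"fingers":0.2,"x":0,"y":0,"z":0,"spin":0},{"fingers":0,"x":0,"y":0,"z":0,"spin":0},{"fingers":-0.2,"x":0,"y":0,"z":0,"spin":0},{"fingers":-0.3,"x":0,"y":0,"z":0,"spin":0},{"fingers":-0.3,"x":0,"y":0,"z":0,"spin":0},{"fingers":-0.3,"x":0,"y":0,"z":0,"spin":0},{"fingers":-0.3,"x":0,"y":0,"z":0,"spin":0},{"fingers":-0.3,"x":0,"y":0,"z":0,"spin":0},{"fingers":-0.3,"x":0,"y":0,"z":0,"spin":0}]' 40
```

```text
time_s: 4.15
ee_pos: [0.5415, -0.3505, 0.0561]
eef_rot: [-1.57, 0.002, -0.256]
force: [0.1, -0.6, -0.2]
grip_width: 0.0938
time_s: 5.15
ee_pos: [0.5421, -0.3509, 0.0577]
eef_rot: [-1.571, -0.001, -0.256]
force: [1.1, 0.5, 3.6]
grip_width: 0.0515
```

```bash
python3 -m handwheel '[{"fingers":-0.3,"x":0,"y":-0.006,"z":0,"spin":0},{"fingers":-0.3,"x":0,"y":-0.02,"z":0,"spin":0},{"fingers":-0.3,"x":0,"y":-0.045,"z":0,"spin":0},{"fingers":-0.3,"x":0,"y":-0.075,"z":0,"spin":0},{"fingers":-0.3,"x":0,"y":-0.105,"z":0,"spin":0},{"fingers":-0.3,"x":0,"y":-0.13,"z":0,"spin":0},{"fingers":-0.3,"x":0,"y":-0.145,"z":0,"spin":0},{"fingers":-0.3,"x":0,"y":-0.15,"z":0,"spin":0},{"fingers":-0.3,"x":0,"y":-0.15,"z":0,"spin":0},{"fingers":-0.3,"x":0,"y":-0.15,"z":0,"spin":0}]'
python3 - <<'E'
from h import *
from station import get_obs,cams
o=get_obs();c=cams.get_calibration("wrist");p,d=cams.camera("wrist")
cv2.imwrite("pics/w2.png",p[:,:,::-1])
g=((50,100,60),(80,255,255))
a,s=blob(p,*g,(0,0,640,400))
zt=o['ee_pos'][2]+.011
w=onplane(c,*a,zt);dw=w-o['ee_pos'];y=o['eef_rot'][2]
print(a,s,w,o['ee_pos'],o['qpos'],'off tool x,z',dw[0]*np.cos(y)+dw[1]*np.sin(y),-dw[0]*np.sin(y)+dw[1]*np.cos(y),o['grip_width'])
print(d[int(a[1]),int(a[0])])
print(go(o,[.5226,.2035,.2],.6),go(o,[.5226,.2035,.2],1.4))
E
```

```text
time_s: 6.15
ee_pos: [0.5417, -0.3506, 0.2061]
eef_rot: [-1.57, 0.002, -0.256]
force: [-0.1, -0.2, -2.3]
grip_width: 0.0514
[322.04926108 274.10621921] [ 289  244   67   61 3248] [ 0.54144329 -0.34964584  0.21707834] [ 0.54165068 -0.35060951  0.20607834] [-6.31219997e-01  5.29844812e-01  1.24219216e+00 -2.24678389e-05
  1.37154294e+00 -3.75212861e-01] off tool x,z -0.0004446436146893329 0.00087975448802643 0.05139831169501178
0.16791366
[-1.58700e-01  6.10000e-03  5.31200e-01 -4.90453e+01] [-1.58700e-01  6.10000e-03  5.31200e-01 -9.48819e+01]
```

View pics/w2.png

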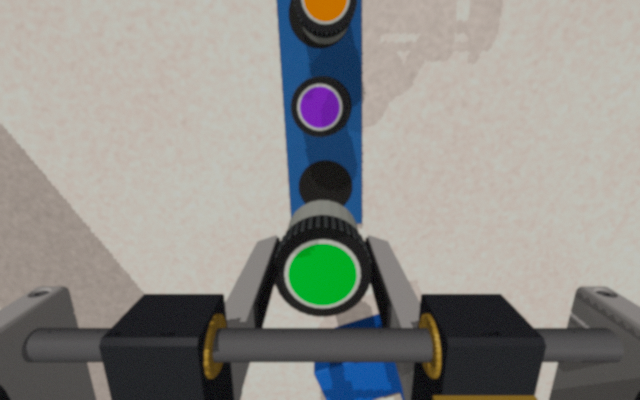

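The wrist view shows the green cell upright between the pads, at (322,274), with the violet and orange cells undisturbed. I'll carry it to just short of the port and look from there.

```bash
python3 -m handwheel '[{"fingers":-0.3,"x":-0.008,"y":0,"z":0.025,"spin":0},{"fingers":-0.3,"x":-0.023,"y":0,"z":0.07,"spin":0},{"fingers":-0.3,"x":-0.04,"y":0,"z":0.117,"spin":0},{"fingers":-0.3,"x":-0.057,"y":0,"z":0.164,"spin":0},{"fingers":-0.3,"x":-0.074,"y":0,"z":0.211,"spin":0},{"fingers":-0.3,"x":-0.091,"y":0,"z":0.258,"spin":0},{"fingers":-0.3,"x":-0.108,"y":0,"z":0.305,"spin":0},{"fingers":-0.3,"x":-0.125,"y":0,"z":0.352,"spin":0},{"fingers":-0.3,"x":-0.142,"y":0,"z":0.399,"spin":0},{"fingers":-0.3,"x":-0.15,"y":0,"z":0.42,"spin":0}]';python3 -m handwheel '[{"fingers":-0.3,"x":-0.008,"y":0,"z":0.02,"spin":0},{"fingers":-0.3,"x":-0.008,"y":0,"z":0.02,"spin":0},{"fingers":-0.3,"x":-0.008,"y":0,"z":0.02,"spin":0},{"fingers":-0.3,"x":-0.008,"y":0,"z":0.02,"spin":0},{"fingers":-0.3,"x":-0.008,"y":0,"z":0.02,"spin":0},{"fingers":-0.3,"x":-0.008,"y":0,"z":0.02,"spin":0},{"fingers":-0.3,"x":-0.008,"y":0,"z":0.02,"spin":0},{"fingers":-0.3,"x":-0.008,"y":0,"z":0.02,"spin":0},{"fingers":-0.3,"x":-0.008,"y":0,"z":0.02,"spin":0},{"fingers":-0.3,"x":-0.008,"y":0,"z":0.02,"spin":0}]'
python3 - <<'E'
from h import *
from station import get_obs,cams
o=get_obs();c=cams.get_calibration("wrist");p,d=cams.camera("wrist")
np.savez('pics/w3.npz',p=p,d=d,**c)
im=p.copy()
print(o['ee_pos'],o['eef_rot'],go(o,[.5226,.2035,.2],o['eef_rot'][2]))
a,s=blob(p,(50,100,60),(80,255,255),(0,0,640,400))
for zt in(.011,.0083):
    w=onplane(c,*a,o['ee_pos'][2]+zt);print('cell',a,w,w-o['ee_pos'])
# brass pins
u,v=map(int,proj(c,[.5226,.2035,.085]));print(u,v)
x0,y0,x1,y1=max(u-60,0),max(v-60,0),u+60,v+60
h=cv2.cvtColor(p,cv2.COLOR_RGB2HSV)[y0:y1,x0:x1]
n,l,st,ce=cv2.connectedComponentsWithStats(cv2.inRange(h,(12,110,80),(30,255,255)))
for i in range(1,n):
    if st[i,4]>8: q=ce[i]+[x0,y0];print('pin',q,st[i,4],onplane(c,*q,.086))
cv2.circle(im,(u,v),2,(255,0,0),-1)
cv2.imwrite("pics/w3.png",im[:,:,::-1])
E
```

```text
time_s: 7.2
ee_pos: [0.5022, 0.0967, 0.2067]
eef_rot: [-1.571, 0.001, -0.253]
force: [1.1, -0.9, -1.4]
grip_width: 0.0515
time_s: 8.2
ee_pos: [0.5005, 0.1148, 0.2075]
eef_rot: [-1.571, -0.0, -0.256]
force: [-0.8, -0.8, -0.8]
grip_width: 0.0513
[0.50052723 0.11478708 0.20745644] [-1.57081461e+00 -1.52842032e-05 -2.55999421e-01] [-0.0011  0.0075  0.0914  0.    ]
cell [322.02434515 274.16918336] [0.50030017 0.11574228 0.21845644] [-0.00022705  0.0009552   0.011     ]
cell [322.02434515 274.16918336] [0.4999252  0.11431593 0.21575644] [-0.00060202 -0.00047115  0.0083    ]
321 98
pin [310.04878049  76.36585366] 41 [0.51832117 0.22263443 0.086     ]
pin [340.36  97.78] 50 [0.53835114 0.20011571 0.086     ]
pin [308.66666667 114.55555556] 45 [0.50920852 0.19384301 0.086     ]
```

View pics/w3.png

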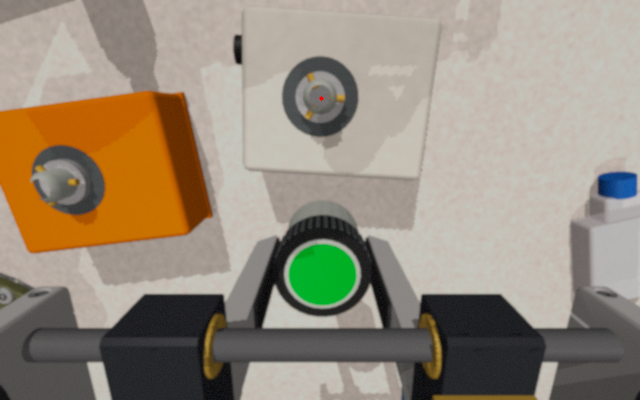

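The wrist view shows the white port at (321,98), and the orange look-alike at (65,182). The pins form an equilateral triangle of 30 mm side, radius 17.4 mm as expected, centred on (0.522, 0.2055). That is 2 mm off the top-camera estimate in y. The two cameras showed the same offset on the cell, so I'll use relative positions and aim the TCP at (0.522, 0.206).

```bash
python3 -m handwheel '[{"fingers":-0.3,"x":-0.0005,"y":0,"z":0.02,"spin":0},{"fingers":-0.3,"x":-0.001,"y":0,"z":0.05,"spin":0},{"fingers":-0.3,"x":-0.002,"y":0,"z":0.08,"spin":0},{"fingers":-0.3,"x":-0.0023,"y":0.004,"z":0.0937,"spin":0},{"fingers":-0.3,"x":-0.0023,"y":0.016,"z":0.0937,"spin":0},{"fingers":-0.3,"x":-0.0023,"y":0.032,"z":0.0937,"spin":0},{"fingers":-0.3,"x":-0.0023,"y":0.044,"z":0.0937,"spin":0},{"fingers":-0.3,"x":-0.0023,"y":0.048,"z":0.0937,"spin":0},{"fingers":-0.3,"x":-0.0023,"y":0.048,"z":0.0937,"spin":0},{"fingers":-0.3,"x":-0.0023,"y":0.048,"z":0.0937,"spin":0}]'
python3 - <<'E'
from h import *
from station import get_obs,cams
o=get_obs();print(go(o,[.522,.206,.15],o['eef_rot'][2]))
P=[]
for n in("scene","top"):
    c=cams.get_calibration(n);p,d=cams.camera(n)
    u,v=map(int,proj(c,[.522,.206,.165]))
    if n=="scene":cv2.imwrite("pics/s4.png",cv2.resize(p[v-50:v+60,u-60:u+60],None,fx=5,fy=5,interpolation=2)[:,:,::-1])
    try:
        a,s=blob(p,(50,100,60),(80,255,255),(u-25,v-25,u+25,v+25));print(n,a,s,onplane(c,*a,o['ee_pos'][2]+.0085))
    except Exception as e:print(n,e)
E
```

```text
time_s: 9.25
ee_pos: [0.5223, 0.2058, 0.16]
eef_rot: [-1.57, -0.001, -0.256]
force: [-0.3, 1.0, -0.9]
grip_width: 0.0511
[-0.0003  0.01    0.0001  0.    ]
scene [359.09756098 192.14634146] [22 20 10 10 82] [0.51830288 0.20616986 0.16845991]
top attempt to get argmax of an empty sequence
```

View pics/s4.png

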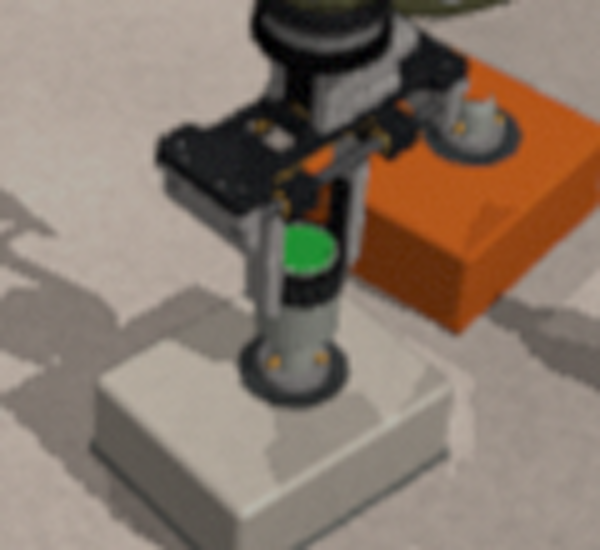

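The scene crop shows the cell upright directly above the spigot, with its window partly hidden by a finger. I'll lower it gently.

```bash
python3 -m handwheel '[{"fingers":-0.3,"x":0,"y":0.003,"z":0,"spin":0},{"fingers":-0.3,"x":0,"y":0.006,"z":0,"spin":0},{"fingers":-0.3,"x":0,"y":0.009,"z":0,"spin":0},{"fingers":-0.3,"x":0,"y":0.012,"z":0,"spin":0},{"fingers":-0.3,"x":0,"y":0.014,"z":0,"spin":0},{"fingers":-0.3,"x":0,"y":0.016,"z":0,"spin":0},{"fingers":-0.3,"x":0,"y":0.018,"z":0,"spin":0},{"fingers":-0.3,"x":0,"y":0.02,"z":0,"spin":0},{"fingers":-0.3,"x":0,"y":0.02,"z":0,"spin":0},{"fingers":-0.3,"x":0,"y":0.02,"z":0,"spin":0}]'
```

```text
time_s: 10.35
ee_pos: [0.522, 0.2061, 0.1395]
eef_rot: [-1.571, -0.0, -0.256]
force: [-0.4, -0.1, -0.8]
grip_width: 0.0512
```

```bash
python3 -m handwheel '[{"fingers":-0.3,"x":0,"y":0.001,"z":0,"spin":0},{"fingers":-0.3,"x":0,"y":0.001,"z":0,"spin":0},{"fingers":-0.3,"x":0,"y":0.002,"z":0,"spin":0},{"fingers":-0.3,"x":0,"y":0.002,"z":0,"spin":0},{"fingers":-0.3,"x":0,"y":0.003,"z":0,"spin":0},{"fingers":-0.3,"x":0,"y":0.003,"z":0,"spin":0},{"fingers":-0.3,"x":0,"y":0.004,"z":0,"spin":0},{"fingers":-0.3,"x":0,"y":0.004,"z":0,"spin":0},{"fingers":-0.3,"x":0,"y":0.004,"z":0,"spin":0},{"fingers":-0.3,"x":0,"y":0.004,"z":0,"spin":0}]'
```

```text
time_s: 11.35
ee_pos: [0.5223, 0.2063, 0.1372]
eef_rot: [-1.57, -0.001, -0.256]
force: [-7.3, -0.9, 15.5]
grip_width: 0.0515
```

The cell rests on the pins at the expected height (underside about 18 mm above the face). I'll ease the push to about 8 N, trim x by 0.5 mm, and start turning.

```bash
python3 -m handwheel '[{"fingers":-0.3,"x":-0.0005,"y":-0.0005,"z":0,"spin":0},{"fingers":-0.3,"x":-0.0005,"y":-0.0005,"z":0,"spin":-4},{"fingers":-0.3,"x":-0.0005,"y":-0.0005,"z":0,"spin":-8},{"fingers":-0.3,"x":-0.0005,"y":-0.0005,"z":0,"spin":-12},{"fingers":-0.3,"x":-0.0005,"y":-0.0005,"z":0,"spin":-16},{"fingers":-0.3,"x":-0.0005,"y":-0.0005,"z":0,"spin":-20},{"fingers":-0.3,"x":-0.0005,"y":-0.0005,"z":0,"spin":-24},{"fingers":-0.3,"x":-0.0005,"y":-0.0005,"z":0,"spin":-28},{"fingers":-0.3,"x":-0.0005,"y":-0.0005,"z":0,"spin":-28},{"fingers":-0.3,"x":-0.0005,"y":-0.0005,"z":0,"spin":-28}]'; python3 -c "
from station import get_obs
print(get_obs()['moment'])"
```

```text
time_s: 12.35
ee_pos: [0.5222, 0.2064, 0.1372]
eef_rot: [-1.571, -0.002, 0.233]
force: [-0.7, 1.3, 9.9]
grip_width: 0.0515
[-0.08471463  0.30870093  0.07628708]
```

```bash
python3 -m handwheel '[{"fingers":-0.3,"x":0,"y":0.0005,"z":0,"spin":-4},{"fingers":-0.3,"x":0,"y":0.0005,"z":0,"spin":-8},{"fingers":-0.3,"x":0,"y":0.0005,"z":0,"spin":-12},{"fingers":-0.3,"x":0,"y":0.0005,"z":0,"spin":-16},{"fingers":-0.3,"x":0,"y":0.0005,"z":0,"spin":-20},{"fingers":-0.3,"x":0,"y":0.0005,"z":0,"spin":-24},{"fingers":-0.3,"x":0,"y":0.0005,"z":0,"spin":-28},{"fingers":-0.3,"x":0,"y":0.0005,"z":0,"spin":-28},{"fingers":-0.3,"x":0,"y":0.0005,"z":0,"spin":-28},{"fingers":-0.3,"x":0,"y":0.0005,"z":0,"spin":-28}]'; python3 -c "
from station import get_obs
print(get_obs()['moment'])"
```

```text
time_s: 13.35
ee_pos: [0.5215, 0.2061, 0.1354]
eef_rot: [-1.571, 0.0, 0.72]
force: [0.2, 1.4, -2.1]
grip_width: 0.0512
[-0.05922275 -0.03772996  0.02508729]
```

It dropped and is now free of contact, with no twisting moment. I'll push down towards the spring plate.

```bash
python3 -m handwheel '[{"fingers":-0.3,"x":0,"y":0.001,"z":0,"spin":0},{"fingers":-0.3,"x":0,"y":0.002,"z":0,"spin":0},{"fingers":-0.3,"x":0,"y":0.003,"z":0,"spin":0},{"fingers":-0.3,"x":0,"y":0.004,"z":0,"spin":0},{"fingers":-0.3,"x":0,"y":0.005,"z":0,"spin":0},{"fingers":-0.3,"x":0,"y":0.006,"z":0,"spin":0},{"fingers":-0.3,"x":0,"y":0.007,"z":0,"spin":0},{"fingers":-0.3,"x":0,"y":0.007,"z":0,"spin":0},{"fingers":-0.3,"x":0,"y":0.007,"z":0,"spin":0},{"fingers":-0.3,"x":0,"y":0.007,"z":0,"spin":0}]' 60; python3 -c "
from station import get_obs
print(get_obs()['moment'])"
```

```text
time_s: 14.35
ee_pos: [0.5216, 0.2062, 0.1285]
eef_rot: [-1.571, -0.0, 0.721]
force: [0.7, -0.3, -1.0]
grip_width: 0.0511
[-0.04567704  0.05159957  0.00845414]
```

Nothing is resisting at 1 mm above the plate. Now push home (TCP expected about 0.1195).

```bash
python3 -m handwheel '[{"fingers":-0.3,"x":0,"y":0.0015,"z":0,"spin":0},{"fingers":-0.3,"x":0,"y":0.003,"z":0,"spin":0},{"fingers":-0.3,"x":0,"y":0.0045,"z":0,"spin":0},{"fingers":-0.3,"x":0,"y":0.006,"z":0,"spin":0},{"fingers":-0.3,"x":0,"y":0.0075,"z":0,"spin":0},{"fingers":-0.3,"x":0,"y":0.0085,"z":0,"spin":0},{"fingers":-0.3,"x":0,"y":0.0095,"z":0,"spin":0},{"fingers":-0.3,"x":0,"y":0.0105,"z":0,"spin":0},{"fingers":-0.3,"x":0,"y":0.011,"z":0,"spin":0},{"fingers":-0.3,"x":0,"y":0.011,"z":0,"spin":0}]'
python3 - <<'E'
from h import *
from station import get_obs,cams
o=get_obs();print(o['moment'],o['qpos'],o['force'])
p,d=cams.camera("scene");c=cams.get_calibration("scene")
u,v=map(int,proj(c,[.522,.206,.11]))
cv2.imwrite("pics/s5.png",cv2.resize(p[v-60:v+50,u-60:u+60],None,fx=5,fy=5,interpolation=2)[:,:,::-1])
t,d=cams.camera("top");c=cams.get_calibration("top")
for n,lo,hi,r in(('violet',(125,80,60),(155,255,255),(410,185,447,220)),('orange',(8,120,100),(25,255,255),(385,180,412,210))):
    a,s=blob(t,lo,hi,r);print(n,onplane(c,*a,.066))
T0=np.load('pics/top.npz')['p']
for n,(x0,y0,x1,y1) in(('flask',(310,95,380,140)),('bottle',(178,262,208,292))):
    print(n,'max/mean change',np.abs(t[y0:y1,x0:x1].astype(int)-T0[y0:y1,x0:x1]).mean())
E
```

```text
time_s: 15.35
ee_pos: [0.5218, 0.2062, 0.1196]
eef_rot: [-1.571, -0.001, 0.721]
force: [-10.4, -3.2, 26.3]
grip_width: 0.0509
[-0.95412223  2.24312144 -0.06742606] [ 3.11215302e-01  4.30014632e-01  1.60141666e+00 -2.06043546e-04
  1.10884092e+00 -4.10181530e-01] [-10.42495738  -3.16203301  26.26521753]
violet [ 0.56048657 -0.26962413  0.066     ]
orange [ 0.58727592 -0.18669372  0.066     ]
flask max/mean change 14.284550264550264
bottle max/mean change 7.9366666666666665
```

View pics/s5.png

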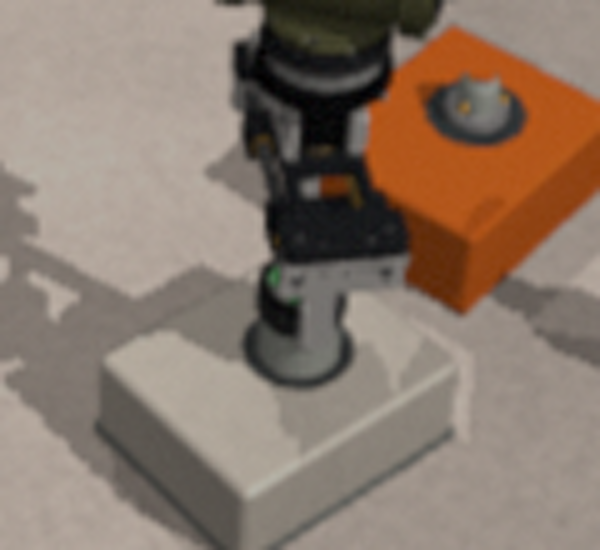

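The collar's skirt now sits right down on the port ring. TCP z is 0.1196 against the expected 0.1195, with a firm stop at 26 N. I'll hold for one more second as a check, then hand in.

```bash
python3 -m handwheel '[{"fingers":-0.3,"x":0,"y":0,"z":0,"spin":0},{"fingers":-0.3,"x":0,"y":0,"z":0,"spin":0},{"fingers":-0.3,"x":0,"y":0,"z":0,"spin":0},{"fingers":-0.3,"x":0,"y":0,"z":0,"spin":0},{"fingers":-0.3,"x":0,"y":0,"z":0,"spin":0},{"fingers":-0.3,"x":0,"y":0,"z":0,"spin":0},{"fingers":-0.3,"x":0,"y":0,"z":0,"spin":0},{"fingers":-0.3,"x":0,"y":0,"z":0,"spin":0},{"fingers":-0.3,"x":0,"y":0,"z":0,"spin":0},{"fingers":-0.3,"x":0,"y":0,"z":0,"spin":0}]'
python3 - <<'E'
from h import *
from station import cams,get_obs
o=get_obs();c=cams.get_calibration("wrist");p,d=cams.camera("wrist")
a,s=blob(p,(50,100,60),(80,255,255),(0,0,640,400));print(a,onplane(c,*a,.128),o['ee_pos'])
t,d=cams.camera("top");T0=np.load('pics/top.npz')['p']
for n,r,lo,hi in(('flaskcap',(310,105,332,130),(100,120,40),(125,255,255)),('bottlecap',(175,262,208,292),(100,120,40),(125,255,255))):
    print(n,blob(T0,lo,hi,r)[0],blob(t,lo,hi,r)[0])
E
```

```text
time_s: 16.45
ee_pos: [0.5218, 0.2062, 0.1196]
eef_rot: [-1.571, -0.001, 0.722]
force: [-10.6, -2.7, 26.3]
grip_width: 0.0514
[321.98466258 274.24110429] [0.52249495 0.20591553 0.128     ] [0.52175503 0.20621928 0.11959181]
flaskcap [322.91176471 117.38235294] [322.91176471 117.38235294]
bottlecap [187.45882353 278.35294118] [187.4047619  278.32142857]
```

```bash
python3 -c "
from station import workorder
print(workorder.hand_in())"
```

```text
the job is handed in; nothing more can be done
None
```

The green cell is on the white port, pushed fully home and still held down by the gripper. I handed the job in at about 16.5 s of the 58 s; no verdict is reported.

**What I did:** I gripped the cell by its collar, lowered it over the spigot until it rode on the pins, and turned it. Its keyways dropped over the pins during the second 28° step. I then pushed it down against the spring.

**Last checks:**
- **Seating:** TCP height was 0.1196 m against 0.1195 m expected, exactly 18 mm below where the cell had rested on the pins. It stayed there for the extra second I held it, pushing with about 26 N on a 60 N grip setting.
- **Centring:** by the wrist camera, the cell is within about 1 mm of the port axis and upright.
- **Bystanders:** the violet and orange cells, the bottle cap and the flask cap had not moved, to within 0.2 mm or 0.1 pixel.

**What disagreed:**
- The top and wrist cameras differed by about 2 mm in y on both the cell and the port. I used their relative positions, and the fit went on with almost no side force.
- A side force of about 10 N shows while pressing home.
- The spring plate's travel was inferred from the cell's height, not seen.
- A pixel comparison of the flask area showed some change, probably shadow, since the flask's cap had not moved.

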